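# Rinse the pad-printing brush in the slanting pot and stand it to drain

### The job

Take the cleaning brush from its rack and dip its bristle end into the slanting white rinse pot, the brush in line with the leaning pot and its tip at least half way down, and keep it there for about a second. Then stand the brush bristles down in the tall upright steel jar to drain and let go of it. Be gentle: do not press or knock the brush hard against pot or jar, lower it into the jar rather than drop it, and leave the other things on the bench where they are.

Things in the scene. Friction and masses are not known exactly. Their poses are not given: they have to be found in the camera images.
- brush: Round rigid cleaning brush, 205 mm long, 0.12 kg, hanging upright in the rack. Origin at the bristle end (tip), z up towards the handle. Along z: white bristles 0-40 mm (diameter 20), steel ferrule 40-60 (diameter 20), steel shank 60-126 (diameter 12), grey collar 126-132 (diameter 44), round grey handle 132-205 (diameter 26).
- brush_grip (a point): Point on the brush's axis 170 mm above the bristle end, middle of the free handle: take it here from above, any yaw.
- rack: Fixed aluminium rack the brush hangs in. Origin at table level below the brush, z up. Two prongs along x, tops at 146 mm, each 12 mm wide, 24 mm apart, slot open at the rack's -x end; the brush's collar lies on them. Post behind at x = 44 to 66 mm, no higher than the prongs. The brush lifts straight up between the prongs, or comes out to -x after a small lift.
- pot: White round plastic rinse pot, open, fixed in an aluminium cradle and leaning 32 degrees towards the robot. Origin at the centre of the outside of its bottom; its z is the pot's axis, out of the mouth. 90 mm tall, outer diameter 74, inner 68, inner floor at z = 5 mm, rim at z = 90 mm. Origin 36 mm above the table.
- pot_mouth (a point): Centre of the slanting pot's mouth, at rim level.
- cradle: Fixed aluminium cradle of the pot: base plate 150 x 120 x 10 mm and two upright cheeks 82 mm high either side of the pot (y = +-43 mm). Origin at table level; the pot leans towards the cradle's -x.
- jar: Upright open steel draining jar, fixed, 100 mm tall, outer diameter 74, inner 68, inner floor 6 mm above the table. Origin at the centre of its underside, z up. Narrower and taller than the white tub.
- jar_mouth (a point): Centre of the jar's mouth, at rim level.
- bottle: Bystander: white squeeze bottle with a nozzle, diameter 68, 195 mm tall. Origin under its centre.
- tape: Bystander: roll of clear tape lying flat, diameter 90, 48 mm tall. Origin under its centre.
- tub: Bystander: low wide white open tub standing upright, diameter 92, 60 mm tall. Origin under its centre.
- fitting_a: Bystander: clear plastic tube fitting lying flat, 65 mm long, 22 mm tall. Origin under its middle.
- fitting_b: Bystander: another such fitting.
- wrench: Bystander: steel wrench lying flat, 160 mm long. Origin under its middle.
- brush_tip (a point): The bristle end of the brush, same point as the brush's origin.
There are look-alikes about, which are no part of the job. Leave any green look-alike of the cradle alone.

How it is judged:
By the outcome, as a careful person would: the job done as asked, in the order asked, and still so for the second after the job is handed in, with the robot touching nothing.
It also fails if it takes over 58 s, if anything falls off the work surface, if the arm or the gripper's body presses on something with over 40 N, if the wrist force passes 120 N, or if a joint passes its speed limit or range.

### The arm

A 7-joint arm with a two-finger parallel gripper is mounted at the origin on the work surface. World frame = base frame: x ahead of the robot, y to its left, z up, the work surface at z = 0. Lengths are in m, angles in rad, forces in N, time in s.
With the tool pointing down it reaches from about 0.425 to 0.875 m from the base axis. Payload 4.7 kg.
Tool frame: the origin (TCP) lies midway between the tips of the shut fingers; the grasp point (between the pads) lies 19 mm behind it; z points along the fingers, y is the line along which they close (so a half turn about z gives the same grasp; the last joint's range is limited). The gripper opens to 87 mm and grips with 3 to 60 N. Pads are 19 mm wide; open, the fingers measure 117 mm over their backs; the gripper's body (75 mm by 190 mm) begins 51 mm behind the grasp point.
Start: joints at [-1.211, 0.321, -0.07, 1.45, 0.023, 1.371, -0.057], TCP at [0.22, 0.612, 0.223] pointing down, gripper open.
Joint ranges: [-2.86, 2.86], [-0.3, 2.09], [-1.38, 1.24], [0.06, 2.45], [-1.56, 4.7], [0.09, 2.05], [-2.69, 2.69]. Speed limits (rad/s): [2.57, 2.57, 3.14, 3.14, 3.14, 3.14, 3.14].

### API

Orientations are given as a rotation vector (axis times angle).
In Python, from bench import ctrl gives the robot as it stands. The module is installed in compiled form; this text tells all that it offers.
- The arm moves only by the tool carry_out, never from a script. Its argument "steps" is a list of rows, each a list of 7 numbers: the turn, a rotation vector about the world's x, y, z in degrees, then the shift along the world's x, y, z in cm, then the opening, from 0 (shut) to 1 (fully open). A call has 1 to 12 rows; each row is the pose to reach, as a shift and turn from the pose commanded when the call began; what a row does not reach only later rows make up. A row lasts 1/10 s, in which the tool goes at most 50 mm and 8.59 degrees, less where a joint would pass 70% of its speed; a pose out of reach is approached as far as the arm can. A call with a gripper value outside its range is refused whole. The fingers move at their own pace and stop on an object; "squeeze" is the grip in N (left out, the last holds). Time passes only in rows, so rows that repeat a pose let the fingers close. It gives the time, the measured TCP pose, the force, the opening and the grip force at its end, in the units of the state.
- ctrl.get_state(): the state, without advancing time (a new reading comes with each control period).
- ctrl.get_image(name): name is "scene" or "top"; returns a dict with "pixels" (384x512x3 uint8, red, green, blue), "camera_matrix" (3x3 intrinsics, pixels), "k1" (the pictures are not rectified: a ray, as slopes to the right and down, at radius r is drawn at 1 + k1 r^2 times it, then the intrinsics apply), "cam_to_world" (4x4, takes a point from camera to world coordinates). Camera axes: x right, y down, z forward; pixel columns grow to the right and rows downward; lengths in m; the calibration is good to about 2 mm. A picture is of the moment at which its call begins. There is no depth.
- ctrl.close_job(): hands the job in; it is judged then, once.
The state is a dict: "time": time; "joint_positions": joint angles; "qd": joint speeds; "joint_torque": joint torques, N m; "position": TCP position; "tool_rot": TCP orientation; "ft_force": force on the tool from outside, world axes, zero at the start; "torque": the same for the moment, N m; "grip_width": opening from 0.0 (shut) to 1.0 (fully open); "grip_force": force on a finger pad.
Only numpy, scipy, OpenCV 4.12 (cv2) and the standard library are available. Lean on these libraries where they do the work, as an engineer would, in place of code of your own. Each camera call takes 0.05 s, during which the arm holds its last target. There are 200 camera calls.

## Working session

There is one attempt and no reset: what is moved stays moved. The work goes in short steps, Python scripts to look and compute and a tool call to move; the robot and the scene stay as the last step left them, time stands still between calls to the robot, and variables do not carry over. Pictures are saved under pics/ and viewed, at most 13 in all, crops included, and the job is handed in when it is done.

Besides the shell and the picture viewer there is one more tool, called after "Emit:" as name(argument=value, ...), one argument or row to a line, values as JSON. carry_out: Moves the arm, as the interface text tells. Its arguments: {"type":"object","properties":{"steps":{"type":"array","items":{"type":"array","items":{"type":"number"}}},"squeeze":{"type":"number"}},"required":["steps"]}

```bash
mkdir -p pics
cat > h.py <<'E'
import numpy as np, cv2
from bench import ctrl
def grab(n,f):
    d=ctrl.get_image(n); cv2.imwrite(f,d["pixels"][:,:,::-1]); np.savez(f[:-4]+".npz",**d); return d
def ray(d,u,v):
    K=np.array(d["camera_matrix"]);k=float(d["k1"])
    p=cv2.undistortPoints(np.array([[[u,v]]],float),K,np.array([k,0,0,0,0.]))[0,0]
    T=np.array(d["cam_to_world"]); r=T[:3,:3]@np.array([p[0],p[1],1]); return T[:3,3],r/np.linalg.norm(r)
def plane(d,u,v,z):
    o,r=ray(d,u,v); return o+r*(z-o[2])/r[2]
def tri(d1,p1,d2,p2):
    o1,r1=ray(d1,*p1);o2,r2=ray(d2,*p2)
    t=np.linalg.lstsq(np.c_[r1,-r2],o2-o1,rcond=None)[0]
    a=o1+t[0]*r1;b=o2+t[1]*r2; return (a+b)/2,np.linalg.norm(a-b)
def proj(d,P):
    T=np.linalg.inv(np.array(d["cam_to_world"])); c=T[:3,:3]@np.array(P)+T[:3,3]
    x=c[:2]/c[2]; x=x*(1+float(d["k1"])*(x@x)); K=np.array(d["camera_matrix"]); return (K@[*x,1])[:2]
E
python3 - <<'E'
from h import *
s=ctrl.get_state(); print(s)
for n in("scene","top"):
    d=grab(n,f"pics/{n}0.png"); print(n,d["camera_matrix"],d["k1"],np.round(d["cam_to_world"],3))
E
```

```text
{'time': 0.0, 'joint_positions': array([-1.21093724,  0.32182526, -0.07010695,  1.45165308,  0.02262169,
        1.37078756, -0.05686834]), 'qd': array([-8.42994047e-04,  1.13215053e-03,  1.01374601e-03,  9.94439166e-05,
        1.58061817e-03,  1.06697295e-03, -1.16733276e-03]), 'joint_torque': array([ 3.09953816e-05, -4.91286063e+01, -4.03533652e-01, -3.12527275e+01,
       -6.38065115e-02,  4.37069067e-02,  1.76980120e-04]), 'position': array([0.22014977, 0.61100825, 0.22147122]), 'tool_rot': array([-5.40243778e-01, -3.09457346e+00,  2.94266022e-03]), 'ft_force': array([-0.04286443, -0.11741537,  0.8545873 ]), 'torque': array([-0.0166471 , -0.06533558, -0.01965148]), 'grip_force': 0.0, 'grip_width': 0.9995272152219694}
scene [[360.60554838   0.         250.99114303]
 [  0.         360.60554838 188.49905322]
 [  0.           0.           1.        ]] -0.04499510242752237 [[-0.531  0.481 -0.698  1.139]
 [ 0.847  0.279 -0.452  0.41 ]
 [-0.023 -0.831 -0.556  0.626]
 [ 0.     0.     0.     1.   ]]
top [[394.72113095   0.         254.28990082]
 [  0.         394.72113095 194.25265878]
 [  0.           0.           1.        ]] 0.01089682141856648 [[ 0.025 -0.981  0.191  0.332]
 [-0.999 -0.02   0.026 -0.   ]
 [-0.022 -0.192 -0.981  1.096]
 [ 0.     0.     0.     1.   ]]
```

View pics/scene0.png

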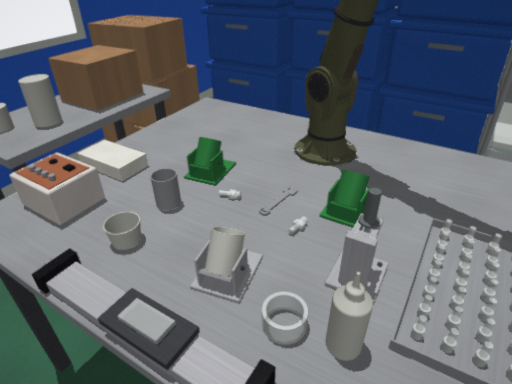

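View pics/top0.png

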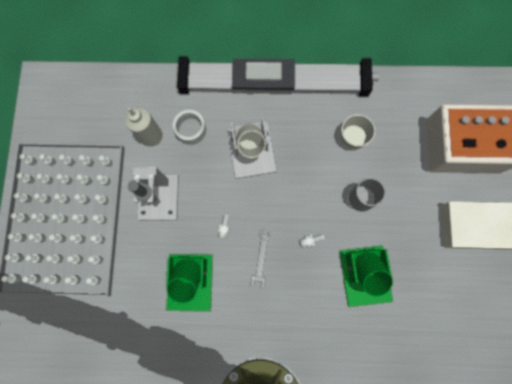

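The scene view shows the brush handle at about (370,205) in the rack, the white pot at (222,255), the steel jar at (167,190), and two green look-alikes. In the top view, the handle is at (140,187), the pot at (250,142) and the jar at (368,193). I'll enlarge these areas.

Run:
```python
import cv2,numpy as np
s=cv2.imread("pics/scene0.png");t=cv2.imread("pics/top0.png")
def c(i,x,y,w,h,k):
    o=cv2.resize(i[y:y+h,x:x+w],None,fx=k,fy=k,interpolation=cv2.INTER_CUBIC)
    for a in range(0,w,10): cv2.line(o,(a*k,0),(a*k,6 if (x+a)%50 else 16),(0,0,255),1)
    for b in range(0,h,10): cv2.line(o,(0,b*k),(6 if (y+b)%50 else 16,b*k),(0,0,255),1)
    return o
# each crop 80x60 -> x5=400x300
a=[c(s,330,180,80,120,5)[:600],]
o=np.hstack([c(s,330,180,80,120,5),np.vstack([c(t,110,160,80,60,5),c(t,330,160,80,60,5)])])
cv2.imwrite("pics/c1.png",o)
o=np.vstack([np.hstack([c(s,190,220,80,60,5),c(t,210,110,80,60,5)]),np.hstack([c(s,130,160,80,60,5),c(t,330,100,80,60,5)])])
cv2.imwrite("pics/c2.png",o)
```

```text
(no output)
```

View pics/c1.png

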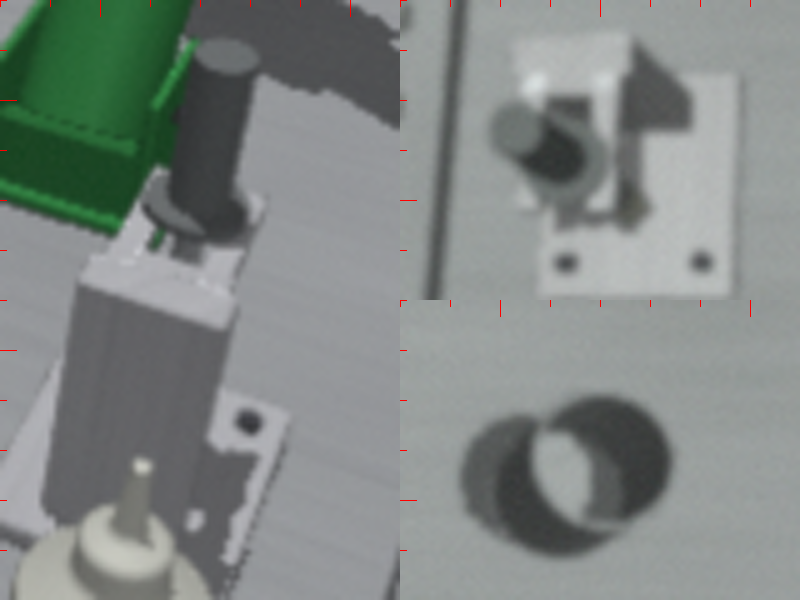

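View pics/c2.png

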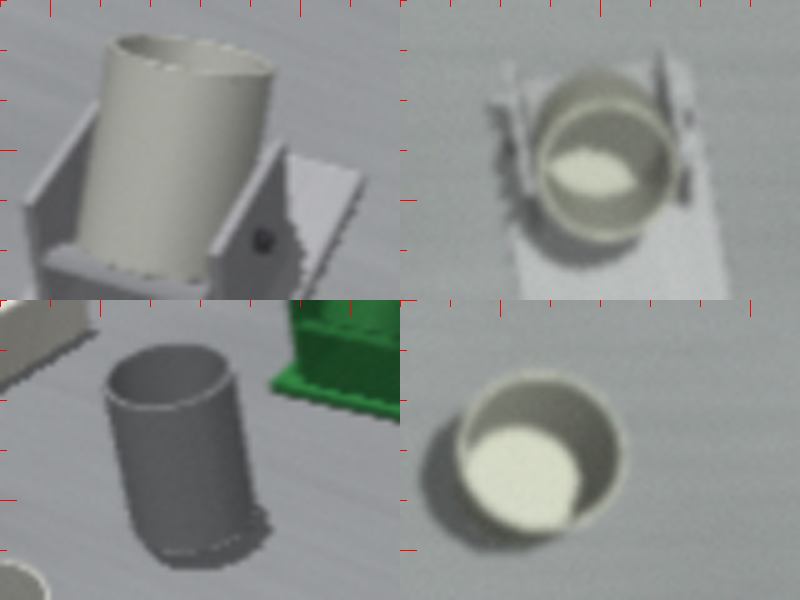

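The crops give the features clearly in both views:

| Feature | Scene px | Top px |
|---|---|---|
| Handle top | (375.5,191) | (133.4,185.6) |
| Collar | (369,221.6) | (143,191.6) |
| Pot mouth | (228,231) | (251.4,143.8) |
| Jar mouth | (164,175.4) | (371,192.6) |

Next I'll triangulate them.

Run:
```python
from h import *
s=dict(np.load("pics/scene0.npz"));t=dict(np.load("pics/top0.npz"))
for n,a,b in [("handle",(375.5,191.2),(133.4,185.4)),("collar",(369,221.6),(143,191.6)),("pot",(227.8,231),(251.4,143.8)),("jar",(164,175.4),(371,192.6))]:
    P,e=tri(s,a,t,b); print(n,P.round(4),round(e,4))
# jar & pot rim: contour by threshold in top at heights
hsv=cv2.cvtColor(t["pixels"],cv2.COLOR_RGB2HSV)
g=t["pixels"].mean(2)
# plate corners of cradle at z=.01
import itertools
roi=t["pixels"][110:185,215:290].astype(int)
m=((roi.mean(2)>178)).astype(np.uint8)
print("\n".join("".join("#" if q else "." for q in r) for r in m[::2]))
for p in [(276,172),(267,122),(233,177)]: print(p,plane(t,*p,.01).round(4))
# scene jar mouth ring extremes at z=.1
for p in [(151.2,178),(177,174.5)]: print("jar s",plane(s,*p,.1).round(4))
for p in [(358,192.6),(384.3,192.6),(371,179),(371,206)]: print("jar t",plane(t,*p,.1).round(4))
for p in [(237.4,143.8),(265.4,143.8)]: print("pot t",plane(t,*p,.112).round(4))
```

```text
handle [0.5169 0.2998 0.2225] 0.0004
collar [0.518  0.3001 0.1466] 0.0009
pot [0.6585 0.0367 0.1103] 0.0019
jar [ 0.5377 -0.2729  0.0936] 0.0002
...........................................................................
...........................................................................
...........................................................................
...........................................................................
...........................................................................
...........................................................................
...........................................................................
...........................................................................
...................................................#.......................
...................................................#.......................
...........................................................................
...........................................................................
...........................................
[... 1590 characters left out ...]
......................................
...........................................................................
...........................................................................
...........................................................................
...........................................................................
(276, 172) [ 0.609  -0.0306  0.01  ]
(267, 122) [ 0.7581 -0.0023  0.01  ]
(233, 177) [0.592  0.0909 0.01  ]
jar s [ 0.5733 -0.2862  0.1   ]
jar s [ 0.5228 -0.2356  0.1   ]
jar t [ 0.5357 -0.2382  0.1   ]
jar t [ 0.5371 -0.3048  0.1   ]
jar t [ 0.5721 -0.2723  0.1   ]
jar t [ 0.5017 -0.2701  0.1   ]
pot t [0.6568 0.074  0.112 ]
pot t [0.6581 0.001  0.112 ]
```

Emit:
carry_out(
  steps=[
    [0,0,3,2,-2,2,1],
    [0,0,6,5,-5,4,1],
    [0,0,9,8,-8,6,1],
    [0,0,12,11,-11,6,1],
    [0,0,15,14,-14.5,6,1],
    [0,0,18,17,-18,6,1],
    [0,0,21,20,-21.5,6,1],
    [0,0,24,23.5,-25,6,1],
    [0,0,27,26.5,-28.5,6,1],
    [0,0,29,29,-30.5,6,1],
    [0,0,29,29.7,-31.1,6,1],
    [0,0,29,29.7,-31.1,6,1],
  ],
)

```text
time: 1.3
position: [0.5182, 0.299, 0.282]
tool_rot: [0.246, -3.131, 0.001]
ft_force: [-0.7, -0.7, 0.0]
grip_width: 0.998
grip_force: 0.0
```

Run:
```python
from h import *
from scipy.spatial.transform import Rotation as R
st=ctrl.get_state(); print(st["time"],st["position"].round(4),R.from_rotvec(st["tool_rot"]).as_matrix().round(3))
s=dict(np.load("pics/scene0.npz"));t=dict(np.load("pics/top0.npz"))
# cradle plate: line fits in top picture
g=cv2.GaussianBlur(t["pixels"].mean(2),(0,0),.7)
def cross(line):  # max gradient
    return np.argmax(np.abs(np.gradient(line)))
R_=[];F=[]
for v in range(150,172):
    l=g[v,262:285]; k=np.argmin(np.gradient(l)); R_.append(plane(t,262+k,v,.01)[:2])
for u in range(240,272):
    l=g[166:184,u]; k=np.argmin(np.gradient(l)); F.append(plane(t,u,166+k,.01)[:2])
for n,q in(("right",R_),("front",F)):
    q=np.array(q,np.float32); vx,vy,x,y=cv2.fitLine(q,cv2.DIST_HUBER,0,.001,.001).ravel()
    print(n,vx,vy,x,y,np.degrees(np.arctan2(vy,vx)))
# rim ellipse fits: jar (scene & top)
for n,d in(("scene",s),("top",t)):
    a=grab(n,f"pics/{n}1.png")
```

```text
1.3 [0.5182 0.299  0.282 ] [[-0.988 -0.156 -0.001]
 [-0.156  0.988 -0.001]
 [ 0.001 -0.001 -1.   ]]
right 0.9828125 0.18460643 0.64587677 -0.023188673 10.638187
front 0.18679993 -0.982398 0.60256994 0.028207364 -79.2339
```

View pics/scene1.png

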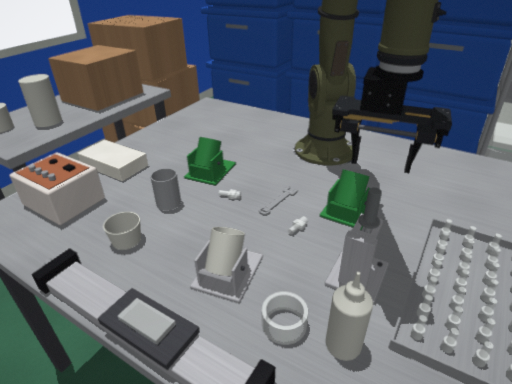

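The open gripper hangs at about (383,150), right above the brush handle at (371,200), and nothing else has moved. I'll lower it and grasp.

Emit:
carry_out(
  steps=[
    [0,0,0,0,0.1,-1.5,1],
    [0,0,0,0,0.1,-3.5,1],
    [0,0,0,0,0.1,-5.5,1],
    [0,0,0,0,0.1,-7.5,1],
    [0,0,0,0,0.1,-9,1],
    [0,0,0,0,0.1,-10.3,1],
    [0,0,0,0,0.1,-11.1,1],
    [0,0,0,0,0.1,-11.1,1],
  ],
)

```text
time: 2.2
position: [0.5166, 0.3015, 0.1703]
tool_rot: [0.252, -3.13, 0.001]
ft_force: [0.2, 0.3, -0.2]
grip_width: 1.001
grip_force: 0.0
```

Emit:
carry_out(
  steps=[
    [0,0,0,0,0,0,0.6],
    [0,0,0,0,0,0,0.45],
    [0,0,0,0,0,0,0.35],
    [0,0,0,0,0,0,0.2],
    [0,0,0,0,0,0,0.2],
    [0,0,0,0,0,0,0.2],
    [0,0,0,0,0,0,0.2],
  ],
  squeeze=20,
)

```text
time: 2.9
position: [0.5174, 0.3015, 0.1716]
tool_rot: [-0.252, 3.131, 0.0]
ft_force: [-0.0, -0.5, 0.1]
grip_width: 0.446
grip_force: 0.0
```

Still closing.

Emit:
carry_out(
  steps=[
    [0,0,0,0,0,0,0],
    [0,0,0,0,0,0,0],
    [0,0,0,0,0,0,0],
    [0,0,0,0,0,0,0],
    [0,0,0,0,0,0,0],
    [0,0,0,0,0,0,0],
  ],
)

```text
time: 3.5
position: [0.5173, 0.3014, 0.1715]
tool_rot: [0.251, -3.131, 0.0]
ft_force: [-0.1, -0.2, -0.8]
grip_width: 0.295
grip_force: 20.0
```

Emit:
carry_out(
  steps=[
    [0,0,0,0,0,0.5,0],
    [0,0,0,0,0,1.5,0],
    [0,0,0,0,0,3,0],
    [0,0,0,0,0,4.5,0],
    [0,0,0,0,0,6,0],
    [0,0,0,0,0,8,0],
    [0,0,0,0,0,10,0],
    [0,0,0,0,0,12,0],
    [0,0,0,0,0,14,0],
    [0,0,0,0,0,16,0],
    [0,0,0,0,0,17,0],
    [0,0,0,0,0,17,0],
  ],
)

```text
time: 4.7
position: [0.518, 0.3019, 0.344]
tool_rot: [-0.251, 3.128, 0.003]
ft_force: [0.3, 0.0, -0.9]
grip_width: 0.295
grip_force: 20.0
```

Run:
```python
from h import *
d=grab("scene","pics/s2.png");t=grab("top","pics/t2.png");s=ctrl.get_state();p=s["position"];print(p,s["grip_width"],s["ft_force"])
a=proj(d,p-[0,0,.151]);print("tip exp",a,proj(t,p-[0,0,.151]))
x,y=(a-[50,75]).astype(int);x=min(max(x,0),412)
y=max(y-40,0)
c=np.hstack([cv2.resize(d["pixels"][y:y+150,x:x+100],None,fx=4,fy=4),cv2.resize(t["pixels"][120:270,80:180],None,fx=4,fy=4)])
print(x,y);cv2.imwrite("pics/c3.png",c[:,:,::-1])
```

```text
[0.51718793 0.30146563 0.34121969] 0.2887690918192106 [ 0.48902922 -0.8784409  -1.37770096]
tip exp [373.45751267 204.71874068] [137.06343639 188.22791164]
323 89
```

View pics/c3.png

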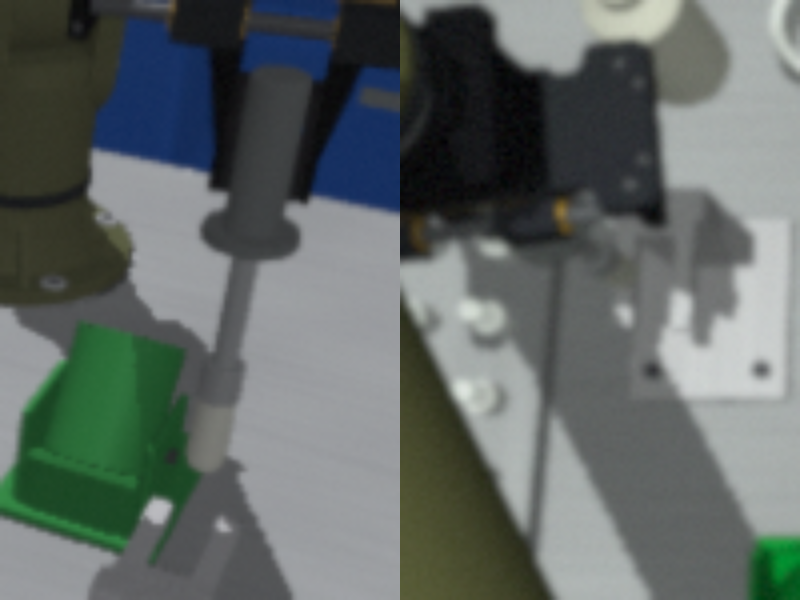

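The brush hangs straight in the gripper. Its tip is at scene (374,206), against an expected (373.5,204.7), so the tip lies 151 mm below the TCP. Next I'll carry it to the pot while tilting it into line.

Emit:
carry_out(
  steps=[
    [0.3,-1.6,0,0.2,-1,0,0],
    [0.8,-4,0,0.5,-3,0,0],
    [1.3,-7,0,0.8,-5.5,0,0],
    [1.9,-10,0,1.1,-8,0,0],
    [2.5,-13,0,1.4,-10.5,0,0],
    [3,-16,0,1.8,-13.5,0,0],
    [3.6,-19,0,2.1,-16.5,-0.5,0],
    [4.2,-22,0,2.5,-19.5,-1,0],
    [4.7,-25,0,2.8,-22.5,-1.5,0],
    [5.3,-28,0,3.2,-25.5,-2,0],
    [5.7,-30.2,0,3.5,-27.5,-2,0],
    [5.94,-31.44,0,3.6,-28.4,-2,0],
  ],
)

```text
time: 6.0
position: [0.5528, 0.0337, 0.3219]
tool_rot: [-0.216, 2.61, 0.085]
ft_force: [-0.9, 0.1, -1.5]
grip_width: 0.294
grip_force: 20.0
```

Emit:
carry_out(
  steps=[
    [0,0,0,0,0,0,0],
    [0,0,0,0,0,0,0],
  ],
)

```text
time: 6.2
position: [0.5532, 0.0315, 0.3218]
tool_rot: [-0.209, 2.612, 0.083]
ft_force: [-0.5, 0.3, -1.8]
grip_width: 0.297
grip_force: 20.0
```

```bash
cat > chk.py <<'E'
from h import *
from scipy.spatial.transform import Rotation as R
import sys
s=ctrl.get_state();p=s["position"];A=-R.from_rotvec(s["tool_rot"]).as_matrix()[:,2]
M=np.array([.658,.037,.111]);a=np.array([-.5207,-.0984,.848])
tip=p-.151*A; e=tip-M; print(s["time"],p.round(4),"axis",A.round(3),"err deg",np.degrees(np.arccos(A@a)).round(2),"tip",tip.round(4),"along",(e@a).round(4),"off",(e-(e@a)*a).round(4),s["ft_force"].round(1),s["joint_positions"].round(2))
d=grab("scene",sys.argv[1]+"s.png");t=grab("top",sys.argv[1]+"t.png")
c=np.hstack([cv2.resize(d["pixels"][150:300,170:270],None,fx=4,fy=4),cv2.resize(t["pixels"][80:230,200:300],None,fx=4,fy=4)])
print("tip px",proj(d,tip),proj(t,tip));cv2.imwrite(sys.argv[1]+"c.png",c[:,:,::-1])
E
python3 chk.py pics/p1
```

```text
6.2 [0.5532 0.0315 0.3218] axis [-0.49  -0.098  0.866] err deg 2.11 tip [0.6271 0.0464 0.191 ] along 0.083 off [0.0124 0.0176 0.0096] [-0.5  0.3 -1.8] [-0.01 -0.3  -0.04  1.98 -0.11  0.95  1.72]
tip px [238.25164824 195.04978021] [246.36861215 145.36799542]
```

View pics/p1c.png

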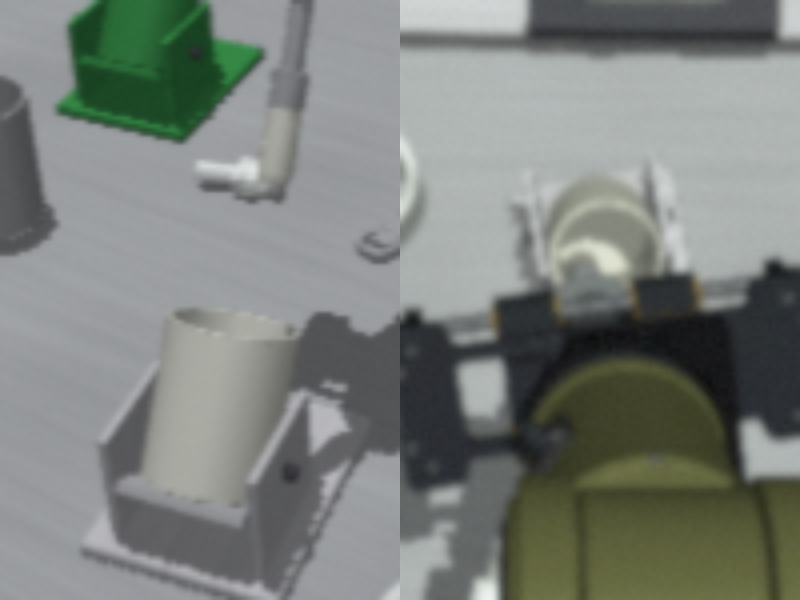

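The tip hangs at scene (238,196), about 80 mm out from the mouth. Joint 2 is at its limit, so this pose is not fully reached. Moving forward and down should ease that.

Emit:
carry_out(
  steps=[
    [0,0,0,0.5,0,-1,0],
    [0,0,0,1,0,-2,0],
    [0,0,0,1.5,0,-3,0],
    [0,0,0,1.5,0,-3,0],
    [0,0,0,1.5,0,-3,0],
  ],
)

```text
time: 6.8
position: [0.5687, 0.0338, 0.2923]
tool_rot: [-0.215, 2.611, 0.084]
ft_force: [1.3, -0.7, -0.3]
grip_width: 0.294
grip_force: 20.0
```

```bash
python3 chk.py pics/p2
```

```text
6.8 [0.5687 0.0338 0.2923] axis [-0.491 -0.101  0.865] err deg 2.06 tip [0.6428 0.049  0.1616] along 0.0497 off [0.0107 0.0169 0.0085] [ 1.3 -0.7 -0.3] [-0.01 -0.25 -0.04  2.   -0.11  0.88  1.73]
tip px [235.782355  210.3774609] [245.97857497 143.0008775 ]
```

Emit:
carry_out(
  steps=[
    [0,-0.6,0,-0.1,-0.5,0,0],
    [0,-1.2,0,-0.3,-1,-0.3,0],
    [0,-2,0,-0.5,-1.46,-1,0],
    [0,-2,0,-0.5,-1.46,-2,0],
    [0,-2,0,-0.5,-1.46,-2.8,0],
    [0,-2,0,-0.5,-1.46,-2.8,0],
    [0,-2,0,-0.5,-1.46,-2.8,0],
  ],
)

```text
time: 7.6
position: [0.5639, 0.0189, 0.2649]
tool_rot: [-0.214, 2.575, 0.079]
ft_force: [0.4, 0.4, -1.1]
grip_width: 0.292
grip_force: 20.0
```

```bash
python3 chk.py pics/p3
```

```text
7.6 [0.5639 0.0189 0.2649] axis [-0.522 -0.1    0.847] err deg 0.54 tip [0.6426 0.0341 0.1369] along 0.0303 off [0.0004 0.0001 0.0002] [ 0.4  0.4 -1.1] [ 0.   -0.27 -0.02  2.09 -0.14  0.78  1.79]
tip px [230.70593857 217.2410759 ] [252.27000475 146.28861973]
```

View pics/p3c.png

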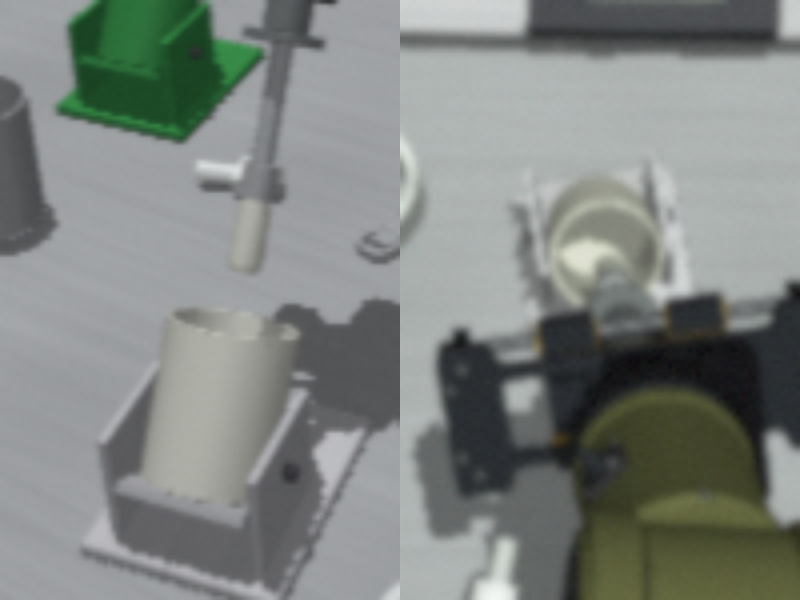

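The tip is at scene (231,217), as predicted. The brush is parallel to the pot and centred over its mouth. I'll slide it in 9 cm along the axis.

Emit:
carry_out(
  steps=[
    [0,0,0,0.3,0.05,-0.42,0],
    [0,0,0,0.8,0.15,-1.3,0],
    [0,0,0,1.3,0.25,-2.1,0],
    [0,0,0,1.8,0.34,-2.93,0],
    [0,0,0,2.3,0.43,-3.75,0],
    [0,0,0,2.8,0.53,-4.56,0],
    [0,0,0,3.3,0.62,-5.37,0],
    [0,0,0,3.75,0.71,-6.1,0],
    [0,0,0,4.15,0.78,-6.76,0],
    [0,0,0,4.5,0.85,-7.3,0],
    [0,0,0,4.7,0.89,-7.63,0],
    [0,0,0,4.7,0.89,-7.63,0],
  ],
)

```text
time: 8.9
position: [0.6108, 0.0276, 0.1883]
tool_rot: [-0.214, 2.575, 0.079]
ft_force: [-0.3, 0.9, -0.7]
grip_width: 0.292
grip_force: 20.0
```

Emit:
carry_out(
  steps=[
    [0,0,0,0,0,0,0],
    [0,0,0,0,0,0,0],
    [0,0,0,0,0,0,0],
    [0,0,0,0,0,0,0],
    [0,0,0,0,0,0,0],
    [0,0,0,0,0,0,0],
  ],
)

```text
time: 9.5
position: [0.6109, 0.0276, 0.189]
tool_rot: [-0.214, 2.574, 0.079]
ft_force: [0.8, -0.2, -0.9]
grip_width: 0.293
grip_force: 20.0
```

```bash
python3 chk.py pics/p4
```

```text
9.5 [0.6109 0.0276 0.189 ] axis [-0.522 -0.1    0.847] err deg 0.55 tip [0.6897 0.0427 0.0611] along -0.0594 off [ 0.0008 -0.0001  0.0005] [ 0.8 -0.2 -0.9] [-0.01 -0.1  -0.03  2.1  -0.15  0.59  1.8 ]
tip px [223.62887242 256.96121398] [250.32616224 138.38281356]
```

View pics/p4c.png

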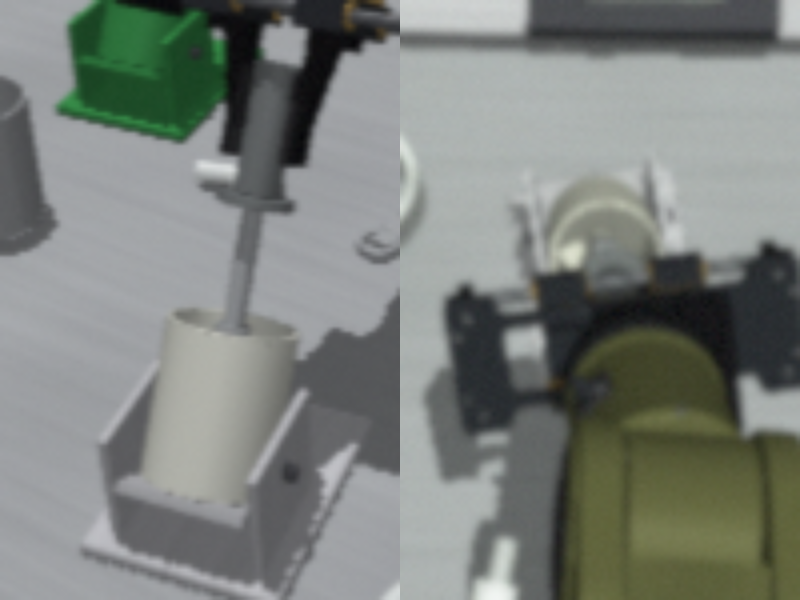

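The brush is well inside the pot, in line with it and touching nothing. The shank crosses the rim near scene (230,232). I'll hold a little longer and then withdraw.

Emit:
carry_out(
  steps=[
    [0,0,0,0,0,0,0],
    [0,0,0,0,0,0,0],
    [0,0,0,0,0,0,0],
    [0,0,0,0,0,0,0],
    [0,0,0,0,0,0,0],
    [0,0,0,0,0,0,0],
    [0,0,0,0,0,0,0],
  ],
)

```text
time: 10.3
position: [0.6109, 0.0276, 0.1889]
tool_rot: [-0.214, 2.574, 0.079]
ft_force: [-0.8, 0.4, -1.6]
grip_width: 0.292
grip_force: 20.0
```

Emit:
carry_out(
  steps=[
    [0,0,0,-0.3,-0.05,0.42,0],
    [0,0,0,-0.8,-0.15,1.3,0],
    [0,0,0,-1.3,-0.25,2.1,0],
    [0,0,0,-1.8,-0.34,2.93,0],
    [0,0,0,-2.3,-0.43,3.75,0],
    [0,0,0,-2.8,-0.53,4.56,0],
    [0,0,0,-3.3,-0.62,5.37,0],
    [0,0,0,-3.75,-0.71,6.1,0],
    [0,0,0,-4.15,-0.78,6.76,0],
    [0,0,0,-4.5,-0.85,7.3,0],
    [0,0,0,-4.7,-0.89,7.63,0],
    [0,0,0,-4.7,-0.89,7.63,0],
  ],
)

```text
time: 11.5
position: [0.564, 0.0186, 0.2659]
tool_rot: [-0.214, 2.573, 0.079]
ft_force: [-0.2, 0.7, -1.8]
grip_width: 0.296
grip_force: 20.0
```

Emit:
carry_out(
  steps=[
    [-0.4,2,0,0,-0.5,1,0],
    [-1,5,0,0,-2,2.2,0],
    [-1.5,8,0,0,-4.5,3.4,0],
    [-2,11,0,-0.3,-7,4.4,0],
    [-2.6,14,0,-0.6,-10,4.6,0],
    [-3.2,17,0,-1,-13,4.6,0],
    [-3.7,20,0,-1.3,-16,4.6,0],
    [-4.3,23,0,-1.7,-19,4.6,0],
    [-4.9,26,0,-2,-22,4.6,0],
    [-5.5,29,0,-2.4,-25,4.6,0],
    [-5.8,31,0,-2.6,-27.5,4.6,0],
    [-6,31.5,0,-2.7,-29,4.6,0],
  ],
)

```text
time: 12.7
position: [0.5372, -0.2734, 0.3099]
tool_rot: [0.257, -3.13, -0.0]
ft_force: [0.6, -0.1, -1.0]
grip_width: 0.293
grip_force: 20.0
```

```bash
cat > chj.py <<'E'
from h import *
from scipy.spatial.transform import Rotation as R
import sys
s=ctrl.get_state();p=s["position"];A=-R.from_rotvec(s["tool_rot"]).as_matrix()[:,2]
tip=p-.151*A; print(s["time"],p.round(4),"axis",A.round(3),"tip",tip.round(4),s["ft_force"].round(1),s["joint_positions"].round(2))
d=grab("scene",sys.argv[1]+"s.png");t=grab("top",sys.argv[1]+"t.png")
c=np.hstack([cv2.resize(d["pixels"][90:240,120:220],None,fx=4,fy=4),cv2.resize(t["pixels"][120:270,320:420],None,fx=4,fy=4)])
print("tip px",proj(d,tip),proj(t,tip));cv2.imwrite(sys.argv[1]+"c.png",c[:,:,::-1])
E
python3 chj.py pics/j1
```

```text
12.7 [ 0.5372 -0.2734  0.3099] axis [ 0.001 -0.     1.   ] tip [ 0.5369 -0.2734  0.1589] [ 0.6 -0.1 -1. ] [ 0.21  0.19  0.25  1.44 -0.05  1.51  2.2 ]
tip px [160.30258051 154.98781902] [378.49325069 187.60376059]
```

View pics/j1c.png

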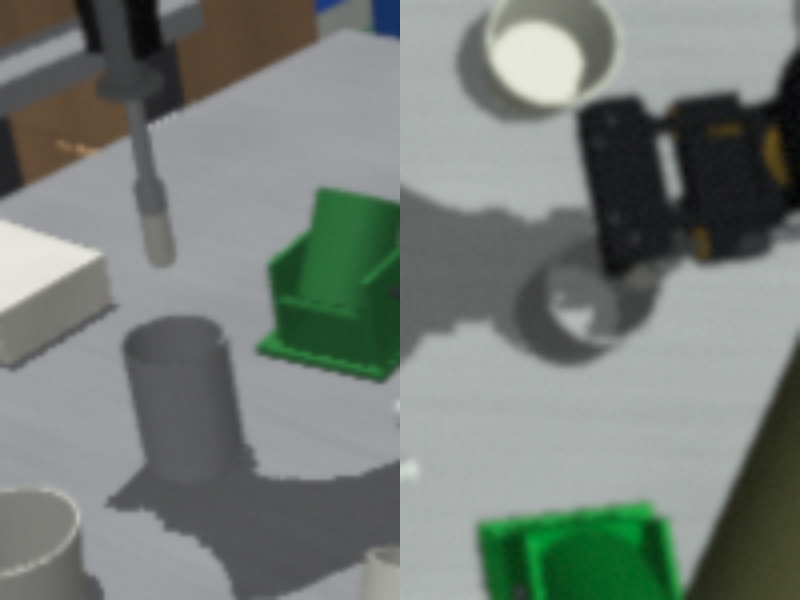

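The brush is vertical with its tip at scene (160,156), centred above the jar mouth, which is centred at (164,175). Lowering.

Emit:
carry_out(
  steps=[
    [0,0,0,0,0,-0.8,0],
    [0,0,0,0,0,-2,0],
    [0,0,0,0,0,-3.5,0],
    [0,0,0,0,0,-5,0],
    [0,0,0,0,0,-6.5,0],
    [0,0,0,0,0,-8,0],
    [0,0,0,0,0,-9.5,0],
    [0,0,0,0,0,-11,0],
    [0,0,0,0,0,-12.3,0],
    [0,0,0,0,0,-13.4,0],
    [0,0,0,0,0,-14.2,0],
    [0,0,0,0,0,-14.4,0],
  ],
)

```text
time: 14.0
position: [0.5365, -0.2711, 0.1661]
tool_rot: [0.259, -3.13, -0.002]
ft_force: [-0.2, 0.2, -1.2]
grip_width: 0.292
grip_force: 20.0
```

Emit:
carry_out(
  steps=[
    [0,0,0,0,0,-0.1,0],
    [0,0,0,0,0,-0.2,0],
    [0,0,0,0,0,-0.3,0],
    [0,0,0,0,0,-0.4,0],
    [0,0,0,0,0,-0.5,0],
    [0,0,0,0,0,-0.5,0],
  ],
)

```text
time: 14.6
position: [0.5369, -0.2713, 0.1622]
tool_rot: [-0.259, 3.13, 0.001]
ft_force: [0.2, 0.2, -1.1]
grip_width: 0.297
grip_force: 20.0
```

```bash
python3 chj.py pics/j2
```

```text
14.6 [ 0.5369 -0.2713  0.1622] axis [-0.001 -0.001  1.   ] tip [ 0.5369 -0.2711  0.0112] [ 0.2  0.2 -1.1] [ 0.22  0.25  0.24  1.67 -0.06  1.23  2.21]
tip px [168.88836642 199.0171991 ] [362.39383173 198.66977108]
```

Creeping down until it touches.

Emit:
carry_out(
  steps=[
    [0,0,0,0,0,-0.1,0],
    [0,0,0,0,0,-0.2,0],
    [0,0,0,0,0,-0.3,0],
    [0,0,0,0,0,-0.3,0],
    [0,0,0,0,0,-0.3,0],
  ],
)

```text
time: 15.2
position: [0.5368, -0.2713, 0.1592]
tool_rot: [-0.26, 3.13, 0.001]
ft_force: [-1.0, 0.6, -1.2]
grip_width: 0.295
grip_force: 20.0
```

Emit:
carry_out(
  steps=[
    [0,0,0,0,0,-0.1,0],
    [0,0,0,0,0,-0.1,0],
    [0,0,0,0,0,-0.1,0],
  ],
)

```text
time: 15.5
position: [0.5369, -0.2713, 0.1582]
tool_rot: [-0.259, 3.13, 0.001]
ft_force: [0.4, -1.0, -1.0]
grip_width: 0.291
grip_force: 20.0
```

Emit:
carry_out(
  steps=[
    [0,0,0,0,0,-0.1,0],
    [0,0,0,0,0,-0.1,0],
    [0,0,0,0,0,-0.1,0],
  ],
)

```text
time: 15.8
position: [0.5371, -0.2714, 0.1575]
tool_rot: [-0.259, 3.13, 0.001]
ft_force: [-1.2, 0.4, 0.3]
grip_width: 0.295
grip_force: 20.0
```

Emit:
carry_out(
  steps=[
    [0,0,0,0,0,-0.05,0],
    [0,0,0,0,0,-0.05,0],
    [0,0,0,0,0,-0.05,0],
  ],
)

```text
time: 16.1
position: [0.5372, -0.2714, 0.1575]
tool_rot: [-0.259, 3.129, 0.001]
ft_force: [-0.7, 0.8, 4.6]
grip_width: 0.293
grip_force: 20.0
```

The tip touches the floor: the force is up about 5 N. I'll ease off and release slowly.

Emit:
carry_out(
  steps=[
    [0,0,0,0,0,0.05,0],
    [0,0,0,0,0,0.05,0],
    [0,0,0,0,0,0.05,0],
  ],
  squeeze=5,
)

```text
time: 16.4
position: [0.5372, -0.2715, 0.1575]
tool_rot: [-0.26, 3.129, 0.001]
ft_force: [0.2, -0.5, 3.6]
grip_width: 0.299
grip_force: 5.0
```

Emit:
carry_out(
  steps=[
    [0,0,0,0,0,0,0.31],
    [0,0,0,0,0,0,0.33],
    [0,0,0,0,0,0,0.35],
    [0,0,0,0,0,0,0.38],
    [0,0,0,0,0,0,0.42],
    [0,0,0,0,0,0,0.48],
    [0,0,0,0,0,0,0.54],
    [0,0,0,0,0,0,0.6],
    [0,0,0,0,0,0,0.65],
    [0,0,0,0,0,0,0.65],
  ],
)

```text
time: 17.4
position: [0.5369, -0.2713, 0.1573]
tool_rot: [-0.26, 3.13, 0.001]
ft_force: [0.7, 0.6, -1.0]
grip_width: 0.633
grip_force: 0.0
```

```bash
python3 chj.py pics/j3
```

```text
17.4 [ 0.5369 -0.2713  0.1573] axis [-0.001 -0.001  1.   ] tip [ 0.537  -0.2712  0.0063] [ 0.7  0.6 -1. ] [ 0.22  0.26  0.24  1.67 -0.07  1.22  2.21]
tip px [169.10338183 200.36088172] [361.98363185 198.96629052]
```

View pics/j3c.png

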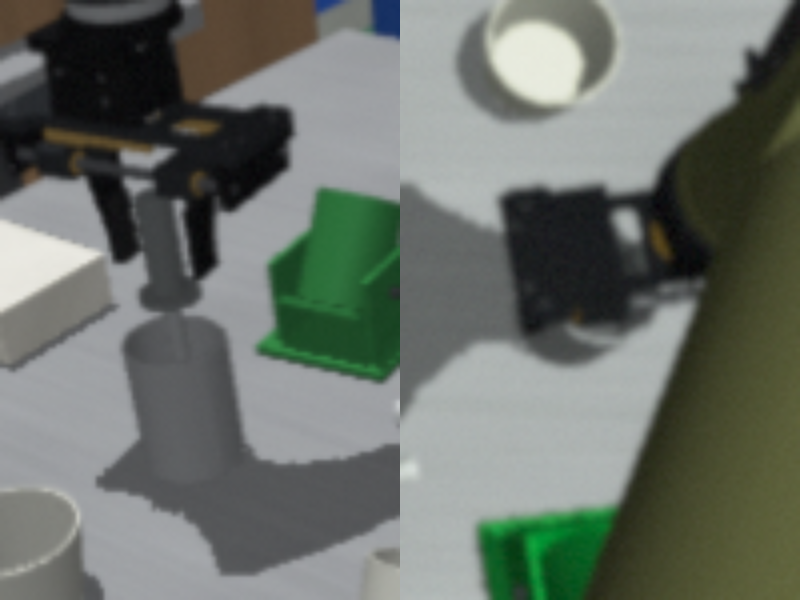

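The brush stands free and upright in the jar, with its collar near scene (162,163), between the open fingers. I'll open fully and go straight up.

Emit:
carry_out(
  steps=[
    [0,0,0,0,0,0,0.75],
    [0,0,0,0,0,0,0.85],
    [0,0,0,0,0,0,0.95],
    [0,0,0,0,0,0.7,0.95],
    [0,0,0,0,0,1.7,0.95],
    [0,0,0,0,0,3,0.95],
    [0,0,0,0,0,4.5,0.95],
    [0,0,0,0,0,6.5,0.95],
    [0,0,0,0,0,8.5,0.95],
    [0,0,0,0,0,10.5,0.95],
    [0,0,0,0,0,12.5,0.95],
    [0,0,0,0,0,13.5,0.95],
  ],
)

```text
time: 18.7
position: [0.5377, -0.2718, 0.2958]
tool_rot: [-0.259, 3.126, -0.002]
ft_force: [-0.6, 0.2, -0.2]
grip_width: 0.949
grip_force: 0.0
```

Emit:
carry_out(
  steps=[
    [0,0,0,0,0,0,0.95],
    [0,0,0,0,0,0,0.95],
    [0,0,0,0,0,0,0.95],
  ],
)

```text
time: 19.0
position: [0.5363, -0.271, 0.291]
tool_rot: [0.259, -3.13, -0.003]
ft_force: [0.5, -0.5, -1.2]
grip_width: 0.946
grip_force: 0.0
```

Run:
```python
from h import *
d=grab("scene","pics/f.png"); b=np.load("pics/scene0.npz")["pixels"]
# collar/handle position now: dark column above jar, plus change outside robot/rack/jar
g=d["pixels"].astype(int).mean(2)
print(ctrl.get_state()["position"],[proj(d,[.537,-.271,z]).round(1) for z in(.138,.211)])
print(g[130:185:4,145:185:2].astype(int))
```

```text
[ 0.53635924 -0.27103191  0.29096822] [array([162.1, 161.8]), array([157.8, 138. ])]
[[158 158 157 155 156 155 157 156 158 155 153 154 156 155 156 155 157 157
  159 158]
 [158 157 157 156 157 157 157 157 157 156 155 155 154 155 158 158 157 157
  158 159]
 [157 158 159 160 136  77  62  62  67 137 157 157 157 156 158 159 156 156
  155 156]
 [158 159 159 159 140  64  65  64  61  97 157 156 158 157 156 157 158 158
  157 158]
 [156 157 157 157 149  68  64  65  62  75 152 155 156 158 159 160 159 158
  160 160]
 [157 158 158 159 159 102  64  64  62  60 124 157 158 159 160 158 158 159
  158 160]
 [142 157 159 159 161 147  65  66  63  58 102 161 160 159 159 158 158 159
  160 161]
 [122 155 159 159 159 158  78  65  65  60  69 154 160 160 158 158 158 159
  159 158]
 [121 137 159 158 154  84  58  64  65  63  56  68  82 154 158 158 158 159
  157 156]
 [114  92 120 157 154 105  65  64  65  65  72 105 147 154 153 152 153 154
  153 153]
 [149 156 155 156 156 146 117  94  90  92  83  89  91  93 117 151 154 153
  152 152]
 [157 158 155 106  71  78  82  85  86  91  85  88  89  88  85 109 140 153
  153 154]
 [156 155 151  88  70  76  82  84  86  86  91  83  89  82  81  74 112 154
  155 142]
 [158 159 160 116  84  89  90  90  91  91  91  90  88  84  80  75  92 154
  158 157]]
```

View pics/f.png

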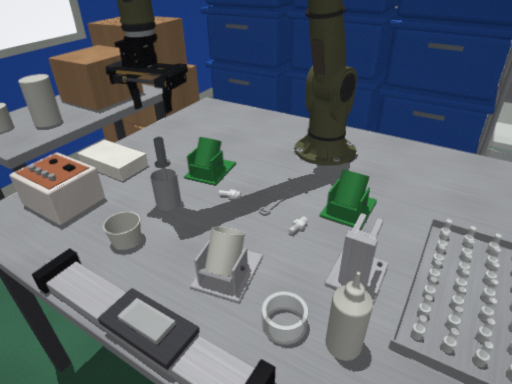

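The brush stands upright in the jar, with its handle top at (158,138) exactly as predicted. The gripper is clear above it, and the bystanders are where they were. Handing in.

```bash
python3 -c "
from bench import ctrl; print(ctrl.close_job())"
```

```text
the job is handed in; nothing more can be done
None
```

The brush was dipped in line with the leaning white pot, about 59 mm deep for just over a second. It was then lowered into the steel jar and released, it is standing upright there, and I handed the job in at about 19 s of robot time.

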